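# Make up an imaging kit and a counting kit in their trays

### The job

Make up two kits from the stock standing on the bench. The tray with two round recesses gets the imaging kit: the screw pot with the spare objective and the dropper bottle of oil; the tray with the oblong recess gets the counting kit: the cover-slip box and the tally counter. Set each thing down flat and upright in the recess made for its shape and size, do not tip the pot or the dropper bottle over, and leave the culture dish where it stands.

Things in the scene. Friction and masses are not known exactly. Their poses are not given: they have to be found in the camera images.
- tray_round: Fixed white tray, 70 (x) x 124 (y) x 8 mm, origin under its centre, nearly square with the bench. Two dark-lined round recesses 4 mm deep (floor 4 mm above the bench) on its y axis: 58 mm across at y = +28 mm for the pot; 45 mm across at y = -34.5 mm for the dropper bottle. The two trays may change places.
- tray_oblong: Fixed white tray, 82 (x) x 129 (y) x 8 mm, origin under its centre, nearly square with the bench. Two dark-lined recesses 4 mm deep (floor 4 mm above the bench) on its y axis: oblong, 71 along x by 49 along y, at y = +35 mm for the slip box (long side along tray x, either way round); round, 63 mm across, at y = -28 mm for the round case of the tally counter.
- pot: Screw pot with a spare objective: squat white cylinder with a black lid, 42 mm across, 50 mm high, about 90 g. Origin at the centre of its underside, z up. (A window sill, 0.18 m up, overhangs the back of the bench beyond x = 0.63 m: mind the gripper's body there.)
- dropper: Dropper bottle of immersion oil: small brown bottle with a black tapering top, 29 mm across, 79 mm high, about 40 g; grasp its straight lower part (up to about 40 mm). Origin at the centre of its underside, z up.
- slips: Closed box of cover slips, oblong, off-white, 33 (x) by 55 (y) by 26 mm high, about 70 g; its lid does not open. It starts with its long side roughly along the bench's x. Origin at the centre of its underside, z up.
- tally: Hand tally counter lying flat: round metal case 45 mm across and 26 mm high, about 70 g; ring and small parts stick out of it, most along its y axis (54 x 76 mm overall). Origin at bench level; the centre of the round case lies at x = -4, y = -8 mm from it. Grasp the case across its x axis.
- dish: Small closed culture dish, flat and round, 60 mm across, 14 mm high, with pink medium. Not part of either kit: it stands among the stock and stays there. Origin at the centre of its underside, z up.
Mind the look-alikes: they are no part of the job. Leave any turquoise look-alike of the dropper alone.

How it is judged:
By the outcome, as a careful person would: the job done as asked, in the order asked, and still so for the second after the job is handed in, with the robot touching nothing.
It also fails if it takes over 104 s, if anything falls off the work surface, if the arm or the gripper's body presses on something with over 40 N, if the wrist force passes 120 N, or if a joint passes its speed limit or range.

### The arm

A 6-joint arm with a two-finger parallel gripper is mounted at the origin on the work surface; the furniture and walls round the work are solid. World frame = base frame: x ahead of the robot, y to its left, z up, the work surface at z = 0. Lengths are in m, angles in rad, forces in N, time in s.
With the tool pointing down it reaches from about 0.35 to 0.775 m from the base axis. Payload 7.3 kg.
Tool frame: the origin (TCP) lies at the very end of the fingers, on their centre line; the grasp point (between the pads) lies 19 mm behind it; z points along the fingers, y is the line along which they close (so a half turn about z gives the same grasp; the last joint's range is limited). The gripper opens to 92 mm and grips with 3 to 60 N. Pads are 19 mm wide; open, the fingers measure 130 mm over their backs; the gripper's body (75 mm by 190 mm) begins 47 mm behind the grasp point.
Start: joints at [-1.375, 0.342, 1.524, -0, 1.275, -0.146], TCP at [0.176, -0.495, 0.227] pointing down, gripper open.
Joint ranges: [-2.53, 2.53], [-0.77, 2.02], [0.04, 2.7], [-1, 4.14], [0.28, 2.66], [-3.11, 3.11]. Speed limits (rad/s): [2.57, 2.57, 3.14, 3.14, 3.14, 3.14].

### API

Orientations are given as [roll, pitch, yaw] about the fixed x, y, z axes, in that order (R = Rz(yaw) Ry(pitch) Rx(roll)).
In Python, from cell import robot gives the robot as it stands. The module is installed in compiled form; this text tells all that it offers.
- The arm moves only by the tool arm_command, never from a script. Its argument "moves" is a list of rows, each a list of 3 entries, a list of its own where there are three numbers: the shift along the tool's x, y, z in m, then the turn, a rotation vector about the tool's x, y, z in rad, then the finger opening in m, from 0 to 0.0918. In form: [[[dx, dy, dz], [ax, ay, az], claw], ...]. A call has exactly 5 rows; each row is the pose to reach, as a shift and turn from the pose commanded when the call began, along the tool's axes at that moment; what a row does not reach only later rows make up. A row lasts 1/10 s, in which the tool goes at most 50 mm and 8.59 degrees, less where a joint would pass 70% of its speed; a pose out of reach is approached as far as the arm can. A call with a gripper value outside its range is refused whole. The fingers move at their own pace and stop on an object; "squeeze" is the grip in N (left out, the last holds). Time passes only in rows, so rows that repeat a pose let the fingers close, or fill a call up. It gives the time, the measured TCP pose, the force, the opening and the grip force at its end, in the units of the state.
- robot.observe(): the state, without advancing time (a new reading comes with each control period).
- robot.read_camera(name): name is "scene" or "top" or "wrist"; returns the picture (480x640x3 uint8, red, green, blue); there is no depth.
- robot.camera_model(name): a dict with "fx", "fy", "cx", "cy" (pixels), "k1" (the pictures are not rectified: a ray, as slopes to the right and down, at radius r is drawn at 1 + k1 r^2 times it, then the intrinsics apply), "R" (3x3) and "t" (3): a world point X has camera coordinates R X + t. Camera axes: x right, y down, z forward; pixel columns grow to the right and rows downward; lengths in m; the calibration is good to about 2 mm. A picture is of the moment at which its call begins: read the wrist's pose just before it. camera_model takes no time and is no camera call; for the wrist camera it gives the pose at the moment of the call.
- robot.hand_in(): hands the job in; it is judged then, once.
The state is a dict: "time": time; "qpos": joint angles; "qvel": joint speeds; "joint_efforts": joint torques, N m; "tool_pos": TCP position; "tool_rot": TCP orientation; "contact_force": force on the tool from outside, world axes, zero at the start; "torque": the same for the moment, N m; "opening": finger opening in m; "grip_force": force on a finger pad.
Only numpy, scipy, OpenCV 4.12 (cv2) and the standard library are available. Lean on these libraries where they do the work, as an engineer would, in place of code of your own. Each camera call takes 0.05 s, during which the arm holds its last target. There are 200 camera calls.

## Working session

There is one attempt and no reset: what is moved stays moved. The work goes in short steps, Python scripts to look and compute and a tool call to move; the robot and the scene stay as the last step left them, time stands still between calls to the robot, and variables do not carry over. Pictures are saved under pics/ and viewed, at most 14 in all, crops included, and the job is handed in when it is done.

Besides the shell and the picture viewer there is one more tool, called as name(argument=value, ...) on one line, values as JSON. arm_command: Moves the arm, as the interface text tells. Its arguments: {"type":"object","properties":{"moves":{"type":"array"},"squeeze":{"type":"number"}},"required":["moves"]}

```bash
mkdir -p pics
cat > h.py <<'E'
import numpy as np, cv2
from cell import robot
def snap(n,f):
    m=robot.camera_model(n); im=robot.read_camera(n); im=cv2.cvtColor(im,cv2.COLOR_RGB2BGR); cv2.imwrite('pics/'+f+'.png',im); np.save('pics/'+f+'.npy',m,allow_pickle=True); return im,m
def load(f): return cv2.imread('pics/'+f+'.png'), np.load('pics/'+f+'.npy',allow_pickle=True).item()
def ray(m,u,v):
    x=(u-m['cx'])/m['fx'];y=(v-m['cy'])/m['fy'];a,b=x,y
    for _ in range(20):
        s=1+m['k1']*(a*a+b*b);a,b=x/s,y/s
    R=np.array(m['R']);t=np.array(m['t'])
    return -R.T@t, R.T@np.array([a,b,1])
def pt(m,u,v,z):
    o,d=ray(m,u,v); return o+d*(z-o[2])/d[2]
E
python3 - <<'E'
from h import *
for n in('top','scene','wrist'):
    im,m=snap(n,n+'0'); print(n,np.round(-np.array(m['R']).T@np.array(m['t']),3),m['fx'],m['k1'])
s=robot.observe();print({k:np.round(v,3).tolist() for k,v in s.items()})
E
```

```text
top [0.351 0.122 0.887] 466.43925881738573 0.02453572041447181
scene [-0.078  0.564  0.589] 615.1921882417474 0.0660937504297829
wrist [ 0.239 -0.47   0.384] 368.8293671374931 -0.0544919701626901
{'time': 0.15, 'qpos': [-1.375, 0.343, 1.525, -0.0, 1.275, -0.146], 'qvel': [0.0, -0.003, -0.004, 0.003, -0.001, -0.0], 'joint_efforts': [0.001, -43.147, -24.435, 0.072, 0.054, -0.0], 'tool_pos': [0.176, -0.494, 0.226], 'tool_rot': [-3.14, -0.0, 0.342], 'contact_force': [-0.64, -1.099, -0.424], 'torque': [-0.013, 0.049, 0.008], 'grip_force': 0.0, 'opening': 0.092}
```

View pics/top0.png

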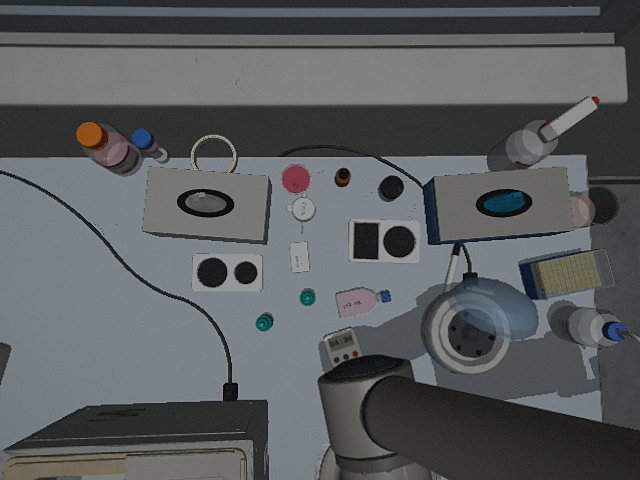

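View pics/scene0.png

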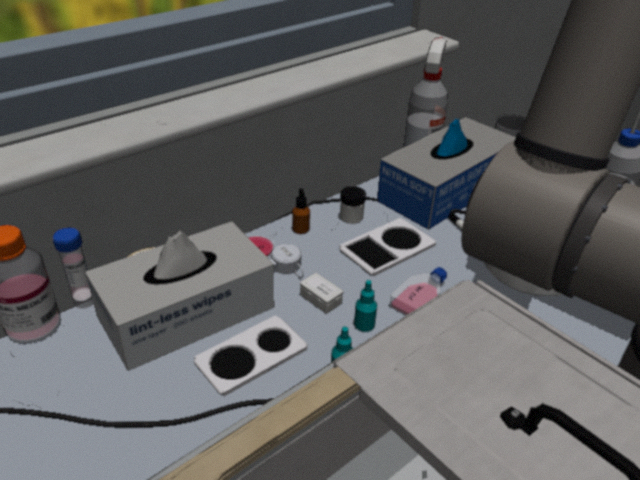

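Top view candidates: dropper = brown bottle (343,177), with turquoise look-alikes at (308,297) and (264,322). Pot = black lid (391,187). Dish is pink (296,179), not the pink flask (357,302). Tally is (302,208), not the timer (342,346). Slips box (300,257). Round tray (228,272), oblong tray (384,241).

Run:
```python
from h import *
im,m=load('top0')
R=np.array(m['R']);print(np.round(R,3))
for n,u,v,z in [('pot',391,187,.05),('dropper',343,177,.06),('dish',296,179,.014),('tally',303,209,.026),('slips',300,257,.026),('t1',308,297,.05),('t2',264,322,.05),('boxL_tl',147,168,.085),('boxL_br',270,243,0),('boxL top br',267,236,.085),('boxR bl',432,243,0),('ring',213,155,0)]:
    print(n,np.round(pt(m,u,v,z),3))
g=cv2.cvtColor(im,cv2.COLOR_BGR2GRAY)
# tray recesses
mask=(g<60).astype(np.uint8)
c,_=cv2.findContours(mask,cv2.RETR_LIST,cv2.CHAIN_APPROX_NONE)
for k in c:
    x,y,w,h=cv2.boundingRect(k); a=cv2.contourArea(k)
    if 200<a<2500 and 150<y<300 and 180<x<430:
        (e,ax,an)=cv2.fitEllipse(k); r=cv2.minAreaRect(k)
        p=pt(m,*r[0],.006); d=ax[0]/466*.9
        print('dark',np.round(e,1),np.round(ax,1),round(an),'rect',np.round(r[0],1),np.round(r[1],1),round(r[2],1),np.round(p,3))
# white trays / box
hsv=cv2.cvtColor(im,cv2.COLOR_BGR2HSV)
mask=((g>185)).astype(np.uint8)
c,_=cv2.findContours(mask,cv2.RETR_EXTERNAL,cv2.CHAIN_APPROX_NONE)
for k in c:
    a=cv2.contourArea(k);r=cv2.minAreaRect(k)
    if a>150 and 150<r[0][1]<320 and 150<r[0][0]<450: print('white',np.round(r[0],1),np.round(r[1],1),round(r[2],1),np.round(pt(m,*r[0],.008),3))
cv2.imwrite('pics/c1.png',cv2.resize(im[150:350,185:445],None,fx=3,fy=3,interpolation=cv2.INTER_CUBIC))
```

```text
[[-0.01  -1.     0.021]
 [-0.996  0.008 -0.083]
 [ 0.083 -0.021 -0.996]]
pot [ 0.532 -0.03   0.05 ]
dropper [0.549 0.058 0.06 ]
dish [0.557 0.144 0.014]
tally [0.497 0.131 0.026]
slips [0.407 0.137 0.026]
t1 [0.334 0.123 0.05 ]
t2 [0.291 0.201 0.05 ]
boxL_tl [0.56  0.399 0.085]
boxL_br [0.436 0.194 0.   ]
boxL top br [0.44  0.192 0.085]
boxR bl [ 0.434 -0.116  0.   ]
ring [0.607 0.303 0.   ]
dark [245.5 272.4] [21.  21.4] 59 rect [245.5 272.5] [21. 21.] 90.0 [0.38  0.24  0.006]
dark [212.  272.1] [28.1 28.8] 62 rect [212. 272.] [28. 28.] 90.0 [0.382 0.302 0.006]
dark [398.6 241.2] [30.  30.4] 5 rect [398.6 241.2] [30.4 30.4] 63.4 [ 0.437 -0.051  0.006]
dark [365.7 240.6] [26.3 42.1] 0 rect [365.5 240.5] [35. 23.] 90.0 [0.439 0.012 0.006]
dark [204.7 202.2] [20.  41.8] 97 rect [205.  201.5] [42. 21.] 0.0 [0.516 0.317 0.006]
dark [390.6 188.1] [22.  26.4] 41 rect [390.5 188. ] [21.9 26.2] 45.0 [ 0.54  -0.037  0.006]
dark [342.2 177.2] [14.1 18.4] 16 rect [342.5 177. ] [18. 15.] 90.0 [0.562 0.055 0.006]
```

View pics/c1.png

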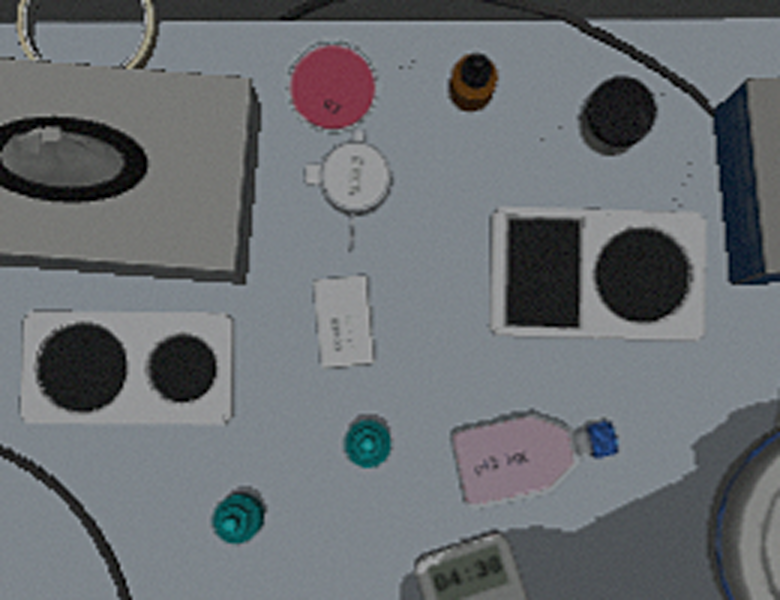

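Crop confirms the choices: pot (620,113), brown dropper (473,85), tally case (356,178) with tab to the left, slips (344,322), dish (333,85). Next, box heights and tally close-up geometry.

Run:
```python
from h import *
im,m=load('scene0'); it,mt=load('top0')
for n,b,t in [('boxR',(431,219),(433,187)),('boxRleft',(380,200),(381,166)),('boxL right front',(274,301),(273,265)),('boxL left front',(125,362),(118,322))]:
    p=pt(m,*b,0); best=min(np.arange(0,.2,.001),key=lambda z:np.linalg.norm(pt(m,*t,z)-p-[0,0,z])); print(n,np.round(p,3),'h',best)
def tri(a,b):
    o1,d1=ray(m,*a);o2,d2=ray(mt,*b);d1/=np.linalg.norm(d1);d2/=np.linalg.norm(d2)
    A=np.c_[d1,-d2];s=np.linalg.lstsq(A,o2-o1,rcond=None)[0];return (o1+s[0]*d1+o2+s[1]*d2)/2,np.linalg.norm(o1+s[0]*d1-o2-s[1]*d2)
print('boxL top fr',tri((273,265),(266,242)),'boxR',tri((433,187),(430,243)), 'boxR top left back',tri((381,158),(424,184)))
cv2.imwrite('pics/c2.png',np.vstack([cv2.resize(im[150:340,90:290],(632,600))]) )
c=cv2.resize(im[110:300,230:483],(800,600),interpolation=cv2.INTER_CUBIC);cv2.imwrite('pics/c2.png',c)
```

```text
boxR [ 0.449 -0.135  0.   ] h 0.062
boxRleft [ 0.543 -0.108  0.   ] h 0.067
boxL right front [0.446 0.193 0.   ] h 0.065
boxL left front [0.469 0.405 0.   ] h 0.068
boxL top fr (array([0.43315592, 0.1976715 , 0.07527481]), np.float64(0.006997151733690065)) boxR (array([ 0.42342142, -0.08909245,  0.09283348]), np.float64(0.004728327552673715)) boxR top left back (array([ 0.52531505, -0.078876  ,  0.10074335]), np.float64(0.0024646951354735554))
```

View pics/c2.png

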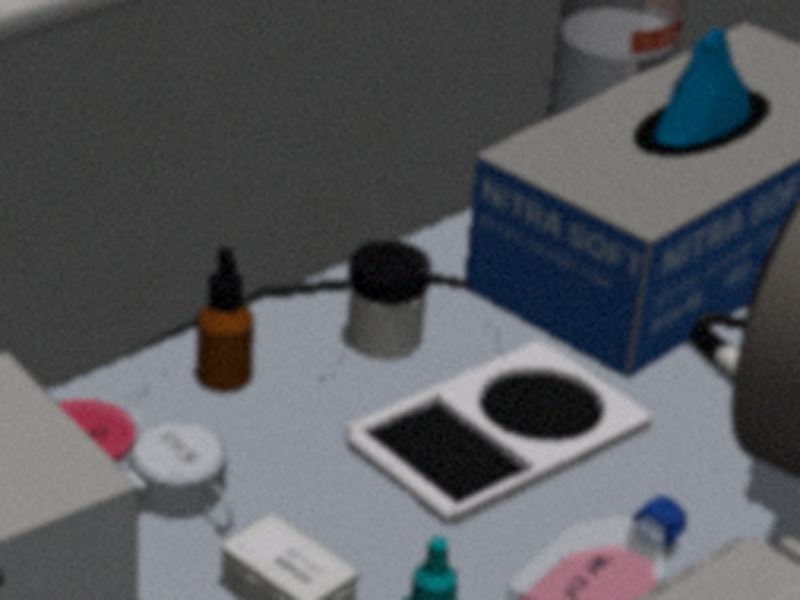

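```bash
python3 - <<'E'
from h import *
im,m=load('scene0'); it,mt=load('top0')
for n,b,t in [('boxR',(429.4,228.4),(435,187)),('boxRleft',(378,200.2),(382,160.7))]:
    p=pt(m,*b,0); best=min(np.arange(0,.2,.001),key=lambda z:np.linalg.norm(pt(m,*t,z)-p-[0,0,z])); print(n,np.round(p,3),'h',best)
for a in [(.449,-.135)]: pass
E
python3 - <<'E'
import cv2
im=cv2.imread('pics/scene0.png');cv2.imwrite('pics/c3.png',cv2.resize(im[210:400,80:333],(800,600),interpolation=cv2.INTER_CUBIC))
E
```

```text
boxR [ 0.432 -0.113  0.   ] h 0.079
boxRleft [ 0.544 -0.104  0.   ] h 0.078
```

View pics/c3.png

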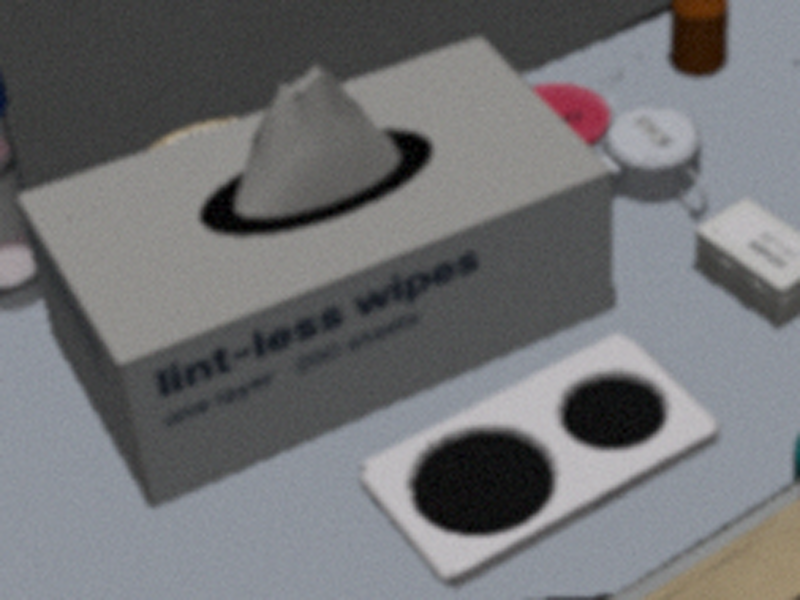

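arm_command(moves=[[[0, 0, -0.05], [0, 0, -0.14], 0.09], [[0, 0, -0.1], [0, 0, -0.28], 0.09], [[0, 0, -0.14], [0, 0, -0.42], 0.09], [[0, 0, -0.18], [0, 0, -0.56], 0.09], [[0, 0, -0.18], [0, 0, -0.7], 0.09]])

```text
time: 0.65
tool_pos: [0.1762, -0.4958, 0.4124]
tool_rot: [3.135, 0.008, 1.048]
contact_force: [-0.4, -0.4, -0.6]
opening: 0.09
grip_force: 0.0
```

```bash
cat >> h.py <<'E'
from scipy.spatial.transform import Rotation as Ro
def go(x,y,z,yaw,frm=None):
    s=robot.observe(); p=np.array(s['tool_pos']); R=Ro.from_euler('xyz',s['tool_rot'])
    if frm is not None: p=np.array(frm[:3]);R=Ro.from_euler('xyz',[np.pi,0,frm[3]])
    T=Ro.from_euler('xyz',[np.pi,0,yaw])
    print('t',round(s['time'],2),'at',np.round(p,4),np.round(s['tool_rot'],3),'open',round(s['opening'],4),'F',np.round(s['contact_force'],1),'shift',np.round(R.inv().apply(np.array([x,y,z])-p),4),'turn',np.round((R.inv()*T).as_rotvec(),3))
E
python3 - <<'E'
from h import *
im,m=load('scene0')
for b,t in [((273.9,305.8),(272.9,264.4)),((128,369.7),(118.6,325.4))]:
    p=pt(m,*b,0); print(p,min(np.arange(0,.2,.001),key=lambda z:np.linalg.norm(pt(m,*t,z)-p-[0,0,z])))
go(.43,-.1,.35,3.14)
E
```

```text
[0.4378108  0.19865052 0.        ] 0.074
[0.45511007 0.40807809 0.        ] 0.076
t 0.65 at [ 0.1762 -0.4958  0.4124] [3.135 0.008 1.048] open 0.09 F [-0.4 -0.4 -0.6] shift [0.4701 0.0217 0.059 ] turn [-0.004  0.012 -2.092]
```

arm_command(moves=[[[0.045, 0, 0], [0, 0, -0.14], 0.09], [[0.09, 0, 0], [0, 0, -0.28], 0.09], [[0.14, 0.005, 0], [0, 0, -0.42], 0.09], [[0.19, 0.01, 0.01], [0, 0, -0.56], 0.09], [[0.23, 0.01, 0.02], [0, 0, -0.7], 0.09]])

```text
time: 1.15
tool_pos: [0.3017, -0.2992, 0.3865]
tool_rot: [3.141, 0.0, 1.748]
contact_force: [0.4, -0.0, 0.4]
opening: 0.0903
grip_force: 0.0
```

```bash
python3 -c "
from h import *
go(.46,-.02,.34,3.14)"
```

```text
t 1.15 at [ 0.3017 -0.2992  0.3865] [3.141 0.    1.748] open 0.0903 F [ 0.4 -0.   0.4] shift [0.2469 0.205  0.0465] turn [ 0.000e+00  1.000e-03 -1.392e+00]
```

arm_command(moves=[[[0.03, 0.024, 0], [0, 0, -0.14], 0.09], [[0.06, 0.05, 0.01], [0, 0, -0.28], 0.09], [[0.09, 0.075, 0.01], [0, 0, -0.42], 0.09], [[0.12, 0.1, 0.02], [0, 0, -0.56], 0.09], [[0.15, 0.125, 0.03], [0, 0, -0.7], 0.09]])

```text
time: 1.65
tool_pos: [0.3989, -0.1305, 0.3565]
tool_rot: [3.142, 0.001, 2.447]
contact_force: [0.2, -0.2, 0.6]
opening: 0.0902
grip_force: 0.0
```

```bash
python3 -c "
from h import *
go(.47,.03,.34,3.14)"
```

```text
t 1.65 at [ 0.3989 -0.1305  0.3565] [3.142e+00 1.000e-03 2.447e+00] open 0.0902 F [ 0.2 -0.2  0.6] shift [0.048  0.1689 0.0165] turn [-0.     0.001 -0.693]
```

arm_command(moves=[[[0.01, 0.035, 0], [0, 0, -0.14], 0.09], [[0.02, 0.07, 0], [0, 0, -0.28], 0.09], [[0.03, 0.105, 0.01], [0, 0, -0.42], 0.09], [[0.04, 0.14, 0.015], [0, 0, -0.56], 0.09], [[0.048, 0.169, 0.016], [0, 0, -0.693], 0.09]])

```text
time: 2.15
tool_pos: [0.4705, 0.0301, 0.3398]
tool_rot: [3.141, -0.002, 3.141]
contact_force: [0.9, 0.1, -0.1]
opening: 0.09
grip_force: 0.0
```

```bash
python3 -c "
from h import *
go(.532,-.03,.2,3.14)
im,m=snap('wrist','w1');print(np.round(-np.array(m['R']).T@np.array(m['t']),3),np.round(np.array(m['R'])[2],3))
snap('top','top1')"
```

```text
t 2.15 at [0.4705 0.0301 0.3398] [ 3.141e+00 -2.000e-03  3.141e+00] open 0.09 F [ 0.9  0.1 -0.1] shift [-0.0617 -0.0601  0.1397] turn [ 0.    -0.002  0.001]
[0.402 0.031 0.498] [ 0.252 -0.001 -0.968]
```

View pics/w1.png

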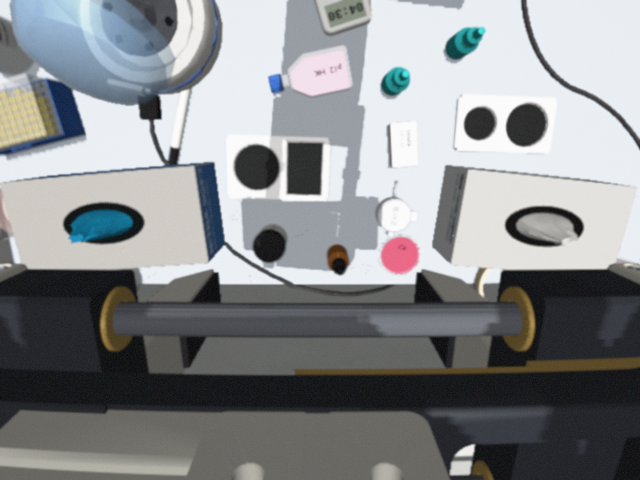

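Wrist view shows all stock: pot lid (269,244), dropper (338,258), dish (400,255), tally (396,215), slips (402,144), oblong tray (278,167), round tray (505,123).

Run:
```python
from h import *
im,m=load('w1');g=cv2.cvtColor(im,cv2.COLOR_BGR2GRAY);hsv=cv2.cvtColor(im,cv2.COLOR_BGR2HSV)
def blobs(mask,name,z,lo=100,hi=6000):
    c,_=cv2.findContours(mask.astype(np.uint8),cv2.RETR_LIST,cv2.CHAIN_APPROX_NONE)
    for k in c:
        r=cv2.minAreaRect(k);a=cv2.contourArea(k)
        if lo<a<hi and 225<r[0][0]<560 and 80<r[0][1]<272:
            w=np.array([pt(m,*q,z)[:2] for q in k[:,0]]).astype(np.float32)
            W=cv2.minAreaRect(w*1000);C=cv2.minEnclosingCircle(w*1000)
            print(name,np.round(r[0]),a,'mm rect',np.round(W[0]),np.round(W[1]),round(W[2],1),'circ',np.round(C[0]),round(C[1],1))
blobs(g<60,'dark z.006',.006);blobs(g<60,'dark z.05',.05)
blobs((hsv[...,0]>3)&(hsv[...,0]<25)&(hsv[...,1]>120)&(g<170),'brown .02',.02,40)
blobs((hsv[...,0]>160)&(hsv[...,1]>100),'dish',.014)
white=(hsv[...,1]<22)&(g>200)
blobs(g>236,'white .008',.008);blobs(g>236,'white .026',.026)
cv2.imwrite('pics/c4.png',cv2.resize(im[80:280,225:435],None,fx=2.9,fy=2.9,interpolation=cv2.INTER_CUBIC))
print(np.percentile(g[100:200,340:380],[50]),g[144,402],g[185,278],g[215,396])
```

```text
dark z.006 [338. 265.] 171.0 mm rect [572.  61.] [21. 22.] 65.0 circ [573.  62.] 12.1
dark z.006 [269. 246.] 733.0 mm rect [544. -36.] [42. 45.] 88.7 circ [544. -35.] 23.3
dark z.006 [544. 226.] 707.0 mm rect [516. 349.] [112.  54.] 84.3 circ [516. 349.] 56.2
dark z.006 [256. 166.] 1351.5 mm rect [436. -49.] [54. 54.] 88.5 circ [437. -49.] 28.1
dark z.006 [304. 168.] 1454.0 mm rect [439.  14.] [41. 64.] 88.9 circ [438.  14.] 37.5
dark z.006 [480. 124.] 625.0 mm rect [380. 242.] [37. 36.] 5.0 circ [380. 241.] 19.0
dark z.006 [526. 125.] 1111.5 mm rect [381. 303.] [49. 50.] 68.3 circ [381. 303.] 25.4
dark z.05 [338. 265.] 171.0 mm rect [557.  58.] [19. 20.] 65.0 circ [558.  59.] 11.0
dark z.05 [269. 246.] 733.0 mm rect [532. -30.] [38. 41.] 88.7 circ [532. -29.] 21.2
dark z.05 [544. 226.] 707.0 mm rect [506. 320.] [102.  49.] 84.3 circ [505. 320.] 51.2
dark z.05 [256. 166.] 1351.5 mm rect [433. -42.] [50. 49.] 88.5 circ [434. -42.] 25.6
dark z.05 [304. 168.] 1454.0 mm rect [436.  16.] [37. 58.] 88.9 circ [435.  16.] 34.2
dark z.05 [480. 124.] 625.0 mm rect [382. 223.] [33. 32.] 5.0 cir
[... 793 characters left out ...]
008 [394.  82.] 935.0 mm rect [331. 128.] [36. 48.] 44.5 circ [332. 129.] 24.3
white .026 [337. 173.] 504.0 mm rect [444.  56.] [17. 66.] 86.0 circ [444.  53.] 33.0
white .026 [304. 172.] 515.5 mm rect [442.  15.] [62. 70.] 88.6 circ [442.  15.] 44.9
white .026 [388. 146.] 364.5 mm rect [410. 120.] [61. 17.] 12.7 circ [409. 126.] 30.6
white .026 [480. 123.] 1057.0 mm rect [380. 234.] [46. 45.] 49.0 circ [380. 233.] 23.4
white .026 [527. 124.] 1667.0 mm rect [381. 293.] [58. 58.] 7.8 circ [381. 294.] 29.7
white .026 [462. 131.] 405.5 mm rect [393. 214.] [89. 47.] 34.7 circ [381. 230.] 44.7
white .026 [394.  82.] 935.0 mm rect [334. 124.] [35. 46.] 44.5 circ [335. 125.] 23.4
[220.] 245 210 245
```

View pics/c4.png

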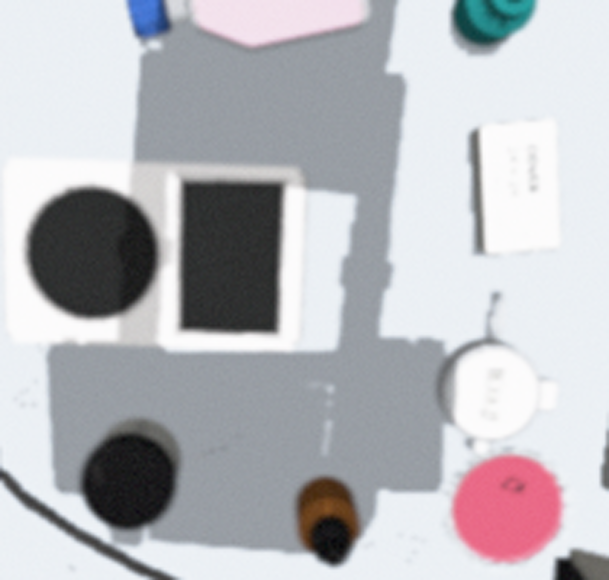

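arm_command(moves=[[[-0.02, -0.02, 0.03], [0, 0, 0], 0.07], [[-0.04, -0.04, 0.065], [0, 0, 0], 0.07], [[-0.055, -0.055, 0.1], [0, 0, 0], 0.07], [[-0.0615, -0.06, 0.13], [0, 0, 0], 0.07], [[-0.0615, -0.06, 0.16], [0, 0, 0], 0.07]])

```text
time: 2.75
tool_pos: [0.5318, -0.0341, 0.179]
tool_rot: [-3.141, -0.0, 3.131]
contact_force: [-0.0, 0.7, 0.0]
opening: 0.0703
grip_force: 0.0
```

Run:
```python
from h import *
go(.532,-.03,.024,np.pi)
im,m=snap('wrist','w2');g=cv2.cvtColor(im,cv2.COLOR_BGR2GRAY)
mt=np.load('pics/top0.npy',allow_pickle=True).item();m1=load('w1')[1]
print('tip',pt(m1,339.5,266,.075),pt(mt,343.7,173.5,.075))
```

```text
t 2.75 at [ 0.5318 -0.0341  0.179 ] [-3.141 -0.     3.131] open 0.0703 F [-0.   0.7  0. ] shift [-0.0003  0.0042  0.155 ] turn [-0.   -0.   -0.01]
tip [0.55016886 0.05808238 0.075     ] [0.55167768 0.0576219  0.075     ]
```

View pics/w2.png

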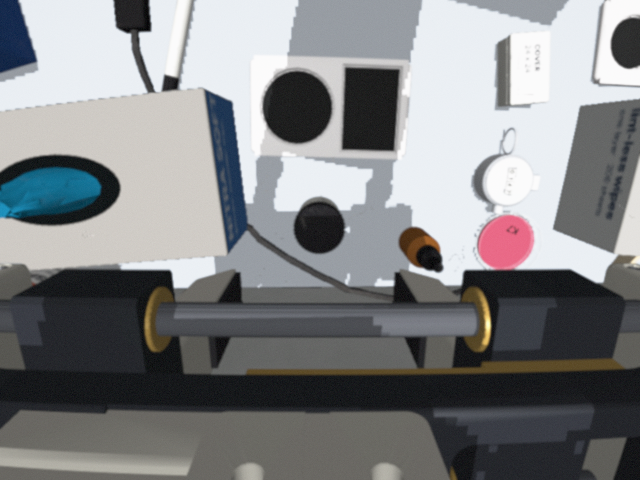

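arm_command(moves=[[[0, 0.001, 0.04], [0, 0, 0], 0.07], [[0, 0.002, 0.08], [0, 0, 0], 0.07], [[0, 0.002, 0.11], [0, 0, 0], 0.07], [[0, 0.002, 0.11], [0, 0, 0], 0.07], [[0, 0.002, 0.11], [0, 0, 0], 0.07]])

```text
time: 3.3
tool_pos: [0.532, -0.0307, 0.0718]
tool_rot: [-3.141, 0.0, 3.134]
contact_force: [0.9, -0.1, 0.3]
opening: 0.0701
grip_force: 0.0
```

Run:
```python
from h import *
go(.532,-.03,.024,np.pi)
im,m=load('w2');print(pt(m,318.5,222,.05), pt(m,296,222,.05),pt(m,342,222,.05))
```

```text
t 3.3 at [ 0.532  -0.0307  0.0718] [-3.141  0.     3.134] open 0.0701 F [ 0.9 -0.1  0.3] shift [-0.      0.0007  0.0478] turn [-0.     0.    -0.008]
[ 0.52698345 -0.0319286   0.05      ] [ 0.52679492 -0.04986079  0.05      ] [ 0.52717552 -0.01320185  0.05      ]
```

arm_command(moves=[[[0.002, 0, 0.03], [0, 0, 0], 0.07], [[0.002, 0, 0.048], [0, 0, 0], 0.07], [[0.002, 0, 0.048], [0, 0, 0], 0.07], [[0.002, 0, 0.048], [0, 0, 0], 0.03], [[0.002, 0, 0.048], [0, 0, 0], 0.03]], squeeze=20)

```text
time: 3.8
tool_pos: [0.5311, -0.0306, 0.0248]
tool_rot: [-3.141, 0.004, 3.135]
contact_force: [0.1, 0.5, -0.2]
opening: 0.0587
grip_force: 0.0
```

arm_command(moves=[[[0, 0, 0], [0, 0, 0], 0.03], [[0, 0, 0], [0, 0, 0], 0.03], [[0, 0, -0.02], [0, 0, 0], 0.03], [[0, 0, -0.06], [0, 0, 0], 0.03], [[0, 0, -0.1], [0, 0, 0], 0.03]])

```text
time: 4.3
tool_pos: [0.5289, -0.0301, 0.1235]
tool_rot: [3.141, -0.002, 3.135]
contact_force: [0.9, -0.0, -1.2]
opening: 0.0418
grip_force: 20.0
```

```bash
python3 -c "
from h import *
go(.381,.303,.13,np.pi)"
```

```text
t 4.3 at [ 0.5289 -0.0301  0.1235] [ 3.141e+00 -2.000e-03  3.135e+00] open 0.0418 F [ 0.9 -0.  -1.2] shift [ 0.1502  0.3321 -0.0061] turn [ 0.    -0.002 -0.007]
```

arm_command(moves=[[[0.035, 0.025, -0.01], [0, 0, 0], 0.03], [[0.07, 0.055, -0.02], [0, 0, 0], 0.03], [[0.105, 0.085, -0.025], [0, 0, 0], 0.03], [[0.135, 0.12, -0.025], [0, 0, 0], 0.03], [[0.15, 0.165, -0.025], [0, 0, 0], 0.03]])

```text
time: 4.8
tool_pos: [0.3782, 0.1361, 0.1481]
tool_rot: [-3.141, -0.0, 3.133]
contact_force: [0.7, -0.2, -0.7]
opening: 0.0422
grip_force: 20.0
```

arm_command(moves=[[[0, 0.045, 0], [0, 0, 0], 0.03], [[0, 0.09, 0], [0, 0, 0], 0.03], [[0, 0.13, 0.01], [0, 0, 0], 0.03], [[0, 0.155, 0.03], [0, 0, 0], 0.03], [[0, 0.168, 0.05], [0, 0, 0], 0.03]])

```text
time: 5.3
tool_pos: [0.3818, 0.3062, 0.0975]
tool_rot: [3.14, 0.002, 3.137]
contact_force: [-0.6, 0.0, -1.0]
opening: 0.042
grip_force: 20.0
```

```bash
python3 -c "
from h import *
go(.381,.303,.028,np.pi)
snap('wrist','w3')
go(.381,.303,.028,np.pi)"
```

```text
t 5.3 at [0.3818 0.3062 0.0975] [3.140e+00 2.000e-03 3.137e+00] open 0.042 F [-0.6  0.  -1. ] shift [ 0.0009 -0.0033  0.0695] turn [ 0.001  0.002 -0.004]
t 5.35 at [0.3802 0.3059 0.0945] [-3.141e+00 -3.000e-03  3.137e+00] open 0.0417 F [-1.7  0.8 -3.9] shift [-0.001  -0.0028  0.0665] turn [-0.001 -0.003 -0.005]
```

View pics/w3.png

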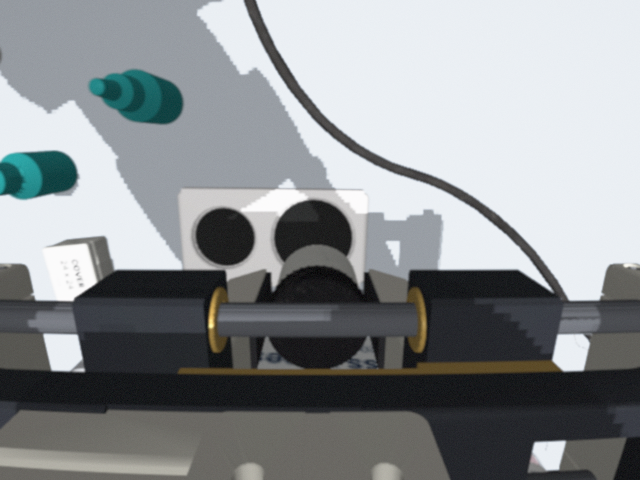

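Pot held above its recess: pot recess at about (313,233), dropper recess (224,237), tray edges 180–368 wide.

Run:
```python
from h import *
im,m=load('w3');print(pt(m,224,237,.005),pt(m,275,230,.005),pt(m,353,230,.005))
k=robot.camera_model('wrist')
go(.381,.303,.03,np.pi)
```

```text
[0.37950955 0.24173967 0.005     ] [0.37461382 0.27796354 0.005     ] [0.37488321 0.33253981 0.005     ]
t 5.35 at [0.3802 0.3059 0.0945] [-3.141e+00 -3.000e-03  3.137e+00] open 0.0417 F [-1.7  0.8 -3.9] shift [-0.001  -0.0028  0.0645] turn [-0.001 -0.003 -0.005]
```

arm_command(moves=[[[-0.001, -0.002, 0.03], [0, 0, 0], 0.03], [[-0.001, -0.002, 0.05], [0, 0, 0], 0.03], [[-0.001, -0.002, 0.06], [0, 0, 0], 0.03], [[-0.001, -0.002, 0.064], [0, 0, 0], 0.03], [[-0.001, -0.002, 0.065], [0, 0, 0], 0.03]])

```text
time: 5.85
tool_pos: [0.3832, 0.3017, 0.0331]
tool_rot: [3.141, 0.0, 3.134]
contact_force: [0.8, 0.1, -0.3]
opening: 0.0416
grip_force: 20.0
```

```bash
python3 -c "
from h import *
go(.381,.304,.029,np.pi)"
```

```text
t 5.85 at [0.3832 0.3017 0.0331] [3.141 0.    3.134] open 0.0416 F [ 0.8  0.1 -0.3] shift [0.0022 0.0023 0.0041] turn [ 0.     0.    -0.007]
```

arm_command(moves=[[[0.002, 0.002, 0.004], [0, 0, 0], 0.03], [[0.002, 0.002, 0.004], [0, 0, 0], 0.03], [[0.002, 0.002, 0.004], [0, 0, 0], 0.055], [[0.002, 0.002, 0.004], [0, 0, 0], 0.06], [[0.002, 0.002, 0.004], [0, 0, 0], 0.06]])

```text
time: 6.35
tool_pos: [0.3811, 0.3039, 0.029]
tool_rot: [3.141, 0.001, 3.135]
contact_force: [-0.3, 0.3, 0.4]
opening: 0.0585
grip_force: 0.0
```

arm_command(moves=[[[0, 0, -0.01], [0, 0, 0], 0.06], [[0, 0, -0.04], [0, 0, 0], 0.06], [[0, 0, -0.08], [0, 0, 0], 0.06], [[0.0, -0.01, -0.12], [0, 0, 0], 0.06], [[0.0, -0.05, -0.14], [0, 0, 0], 0.06]])

```text
time: 6.85
tool_pos: [0.3822, 0.2558, 0.1728]
tool_rot: [3.138, 0.006, 3.138]
contact_force: [1.2, -1.0, 0.4]
opening: 0.0604
grip_force: 0.0
```

```bash
python3 -c "
from h import *
go(.551,.058,.16,np.pi)
snap('wrist','w4');snap('top','top2')"
```

```text
t 6.85 at [0.3822 0.2558 0.1728] [3.138 0.006 3.138] open 0.0604 F [ 1.2 -1.   0.4] shift [-0.1694 -0.1972  0.0132] turn [ 0.004  0.007 -0.004]
```

View pics/w4.png

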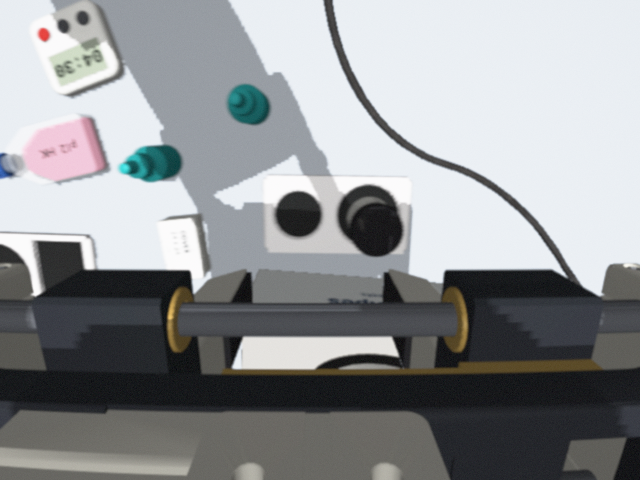

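Pot stands in the large round recess (~(370,222)), upright.

arm_command(moves=[[[-0.03, -0.035, 0], [0, 0, 0], 0.06], [[-0.06, -0.07, 0], [0, 0, 0], 0.06], [[-0.09, -0.105, 0], [0, 0, 0], 0.06], [[-0.12, -0.14, 0], [0, 0, 0], 0.06], [[-0.145, -0.17, 0], [0, 0, 0], 0.06]])

```text
time: 7.45
tool_pos: [0.5256, 0.0811, 0.1688]
tool_rot: [3.142, 0.0, 3.134]
contact_force: [0.3, 1.0, 1.3]
opening: 0.0603
grip_force: 0.0
```

```bash
python3 -c "
from h import *
snap('wrist','w5')
im,m=load('w5')
hsv=cv2.cvtColor(im,cv2.COLOR_BGR2HSV);k=((hsv[...,0]>3)&(hsv[...,0]<22)&(hsv[...,1]>120)).astype(np.uint8);k[275:]=0
n,l,s,c=cv2.connectedComponentsWithStats(k)
for i in range(1,n):
  if s[i,4]>80: print(s[i],c[i]); u0,v0,w,h,_=s[i]; print([np.round(pt(m,u0+w/2,v0+d,z),3) for d,z in((0,0),(h/2,.025),(h,.045))],pt(m,u0,v0+h/2,.03)[1],pt(m,u0+w,v0+h/2,.03)[1])
go(.551,.058,.1,np.pi)
cv2.imwrite('pics/c5.png',im[150:290,200:480])"
```

```text
[271 239  33  36 696] [288.91091954 254.33333333]
[array([0.546, 0.055, 0.   ]), array([0.555, 0.056, 0.025]), array([0.564, 0.058, 0.045])] 0.04295471878094195 0.07087415274203505
t 7.5 at [0.5291 0.0771 0.1688] [-3.139  0.004  3.132] open 0.0602 F [ 3.9 -5.   0.3] shift [-0.0218 -0.0187  0.0689] turn [-0.002  0.004 -0.01 ]
```

View pics/c5.png

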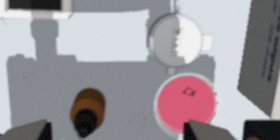

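arm_command(moves=[[[-0.013, -0.01, 0.0], [0, 0, 0], 0.06], [[-0.026, -0.02, 0.01], [0, 0, 0], 0.06], [[-0.026, -0.02, 0.03], [0, 0, 0], 0.06], [[-0.026, -0.02, 0.06], [0, 0, 0], 0.06], [[-0.026, -0.02, 0.08], [0, 0, 0], 0.06]])

```text
time: 8.0
tool_pos: [0.5493, 0.063, 0.087]
tool_rot: [3.141, -0.002, 3.134]
contact_force: [0.4, -1.0, -0.7]
opening: 0.0601
grip_force: 0.0
```

```bash
python3 -c "
from h import *
snap('wrist','w6')
im,m=load('w6')
hsv=cv2.cvtColor(im,cv2.COLOR_BGR2HSV);k=((hsv[...,0]>3)&(hsv[...,0]<22)&(hsv[...,1]>120)).astype(np.uint8);k[275:]=0
n,l,s,c=cv2.connectedComponentsWithStats(k)
for i in range(1,n):
  if s[i,4]>80: print(s[i],c[i]); u0,v0,w,h,_=s[i]; print([np.round(pt(m,u0+w/2,v0+d,z),3) for d,z in((0,0),(h/2,.025),(h,.045))],pt(m,u0,v0+h/2,.03)[1],pt(m,u0+w,v0+h/2,.03)[1])
go(.555,.057,.019,np.pi)"
```

```text
[ 284  235   46   40 1222] [307.17675941 254.46317512]
[array([0.544, 0.057, 0.   ]), array([0.551, 0.058, 0.025]), array([0.556, 0.058, 0.045])] 0.04392269213928564 0.07204354014967378
t 8.05 at [0.5476 0.0631 0.0842] [ 3.141 -0.007  3.135] open 0.0598 F [-1.6  0.2 -2.2] shift [-0.0079 -0.006   0.0651] turn [ 0.    -0.007 -0.007]
```

arm_command(moves=[[[-0.006, -0.004, 0.01], [0, 0, 0], 0.06], [[-0.008, -0.005, 0.035], [0, 0, 0], 0.06], [[-0.008, -0.005, 0.06], [0, 0, 0], 0.06], [[-0.008, -0.005, 0.066], [0, 0, 0], 0.06], [[-0.008, -0.005, 0.066], [0, 0, 0], 0.06]])

```text
time: 8.55
tool_pos: [0.5583, 0.0576, 0.0226]
tool_rot: [-3.142, -0.001, 3.135]
contact_force: [0.7, -0.7, 0.7]
opening: 0.0602
grip_force: 0.0
```

arm_command(moves=[[[0, 0, 0], [0, 0, 0], 0.02], [[0, 0, 0], [0, 0, 0], 0.02], [[0, 0, 0], [0, 0, 0], 0.02], [[0, 0, 0], [0, 0, 0], 0.02], [[0, 0, 0], [0, 0, 0], 0.02]], squeeze=12)

```text
time: 9.05
tool_pos: [0.5585, 0.0575, 0.0232]
tool_rot: [-3.141, 0.001, 3.135]
contact_force: [-0.5, -0.8, 2.4]
opening: 0.0283
grip_force: 12.0
```

arm_command(moves=[[[0, 0, 0], [0, 0, 0], 0.045], [[0, 0, 0.002], [0, 0, 0], 0.045], [[0, 0, 0.004], [0, 0, 0], 0.045], [[0, 0, 0.004], [0, 0, 0], 0.045], [[0, 0, 0.004], [0, 0, 0], 0.02]])

```text
time: 9.55
tool_pos: [0.558, 0.0575, 0.0185]
tool_rot: [-3.142, -0.0, 3.135]
contact_force: [0.1, -0.3, -0.2]
opening: 0.0402
grip_force: 0.0
```

arm_command(moves=[[[0, 0, 0], [0, 0, 0], 0.02], [[0, 0, 0], [0, 0, 0], 0.02], [[0, 0, 0], [0, 0, 0], 0.02], [[0, 0, -0.005], [0, 0, 0], 0.02], [[0, 0, -0.02], [0, 0, 0], 0.02]], squeeze=15)

```text
time: 10.05
tool_pos: [0.5572, 0.0575, 0.038]
tool_rot: [-3.142, -0.003, 3.135]
contact_force: [0.4, -0.1, -0.8]
opening: 0.0284
grip_force: 15.0
```

```bash
python3 -c "
from h import *
go(.38,.242,.15,np.pi)"
```

```text
t 10.05 at [0.5572 0.0575 0.038 ] [-3.142e+00 -3.000e-03  3.135e+00] open 0.0284 F [ 0.4 -0.1 -0.8] shift [ 0.1788  0.1832 -0.1115] turn [-0.    -0.003 -0.007]
```

arm_command(moves=[[[0.005, 0, -0.045], [0, 0, 0], 0.02], [[0.04, 0.01, -0.08], [0, 0, 0], 0.02], [[0.08, 0.03, -0.11], [0, 0, 0], 0.02], [[0.12, 0.055, -0.11], [0, 0, 0], 0.02], [[0.15, 0.09, -0.11], [0, 0, 0], 0.02]])

```text
time: 10.55
tool_pos: [0.407, 0.1486, 0.1502]
tool_rot: [3.141, 0.002, 3.133]
contact_force: [1.4, 1.5, -1.0]
opening: 0.0288
grip_force: 15.0
```

arm_command(moves=[[[0.02, 0.03, 0], [0, 0, 0], 0.02], [[0.029, 0.06, 0], [0, 0, 0], 0.02], [[0.029, 0.085, 0.01], [0, 0, 0], 0.02], [[0.029, 0.095, 0.04], [0, 0, 0], 0.02], [[0.029, 0.095, 0.06], [0, 0, 0], 0.02]])

```text
time: 11.05
tool_pos: [0.3801, 0.2452, 0.0881]
tool_rot: [3.141, 0.001, 3.137]
contact_force: [-0.2, 0.5, 0.0]
opening: 0.0283
grip_force: 15.0
```

```bash
python3 -c "
from h import *
go(.38,.242,.0225,np.pi)
im,m=snap('wrist','w7')
go(.38,.242,.0225,np.pi)
cv2.imwrite('pics/c6.png',im[150:400,150:500])"
```

```text
t 11.05 at [0.3801 0.2452 0.0881] [3.141e+00 1.000e-03 3.137e+00] open 0.0283 F [-0.2  0.5  0. ] shift [ 0.0002 -0.0032  0.0656] turn [ 0.001  0.001 -0.005]
t 11.1 at [0.3785 0.2437 0.0855] [-3.14  -0.004  3.136] open 0.0279 F [-0.9 -1.1 -2.8] shift [-0.0018 -0.0016  0.063 ] turn [-0.002 -0.004 -0.005]
```

View pics/c6.png

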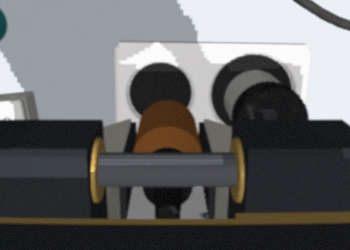

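Dropper held upright above the small recess (160,92 in crop); pot standing fine at right.

arm_command(moves=[[[-0.001, -0.002, 0.03], [0, 0, 0], 0.02], [[-0.001, -0.002, 0.05], [0, 0, 0], 0.02], [[-0.001, -0.002, 0.06], [0, 0, 0], 0.02], [[-0.001, -0.002, 0.063], [0, 0, 0], 0.02], [[-0.001, -0.002, 0.063], [0, 0, 0], 0.02]])

```text
time: 11.6
tool_pos: [0.3818, 0.2418, 0.0262]
tool_rot: [3.141, 0.0, 3.135]
contact_force: [-0.1, -0.7, -1.2]
opening: 0.0283
grip_force: 15.0
```

```bash
python3 -c "
from h import *
go(.38,.242,.0225,np.pi)"
```

```text
t 11.6 at [0.3818 0.2418 0.0262] [3.141 0.    3.135] open 0.0283 F [-0.1 -0.7 -1.2] shift [0.0018 0.0002 0.0037] turn [ 0.     0.    -0.007]
```

arm_command(moves=[[[0.001, 0, 0.003], [0, 0, 0], 0.02], [[0.001, 0, 0.0035], [0, 0, 0], 0.02], [[0.001, 0, 0.0035], [0, 0, 0], 0.036], [[0.001, 0, 0.0035], [0, 0, 0], 0.037], [[0.001, 0, 0.0035], [0, 0, 0], 0.037]])

```text
time: 12.1
tool_pos: [0.3806, 0.2418, 0.0224]
tool_rot: [3.142, 0.0, 3.135]
contact_force: [-0.0, -0.0, -0.1]
opening: 0.0369
grip_force: 0.0
```

arm_command(moves=[[[0, 0, -0.01], [0, 0, 0], 0.037], [[0, 0, -0.03], [0, 0, 0], 0.037], [[0, 0, -0.06], [0, 0, 0], 0.037], [[0, 0, -0.1], [0, 0, 0], 0.05], [[0.0, -0.04, -0.11], [0, 0, 0], 0.06]])

```text
time: 12.6
tool_pos: [0.3828, 0.2045, 0.1366]
tool_rot: [3.138, 0.009, 3.139]
contact_force: [1.6, -0.9, -0.1]
opening: 0.0485
grip_force: 0.0
```

Run:
```python
from h import *
im,m=snap('wrist','w8'); go(.407,.137,.1,np.pi)
g=cv2.cvtColor(im,cv2.COLOR_BGR2GRAY);cv2.imwrite('pics/c7.png',im[:290])
# slips from w1 & here
m1=load('w1')[1]
for q in [(481,127),(556,120),(559,246),(484,254)]: print(np.round(pt(m1,225+q[0]/2.9,80+q[1]/2.9,.026),3))
```

```text
t 12.65 at [0.3814 0.1985 0.1359] [-3.141  0.006  3.138] open 0.0523 F [ 0.8 -2.   0.2] shift [-0.0257 -0.0614  0.0361] turn [-0.001  0.006 -0.004]
[0.382 0.122 0.026]
[0.379 0.154 0.026]
[0.432 0.158 0.026]
[0.436 0.126 0.026]
```

View pics/c7.png

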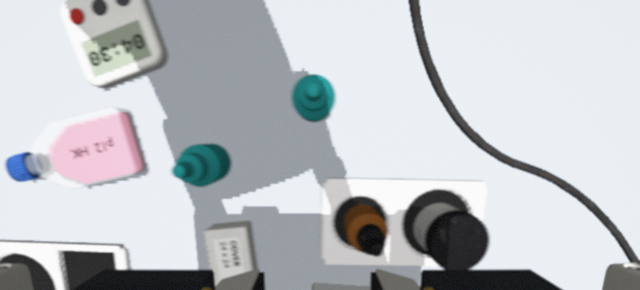

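arm_command(moves=[[[-0.01, -0.025, 0], [0, 0, -0.04], 0.055], [[-0.02, -0.05, 0], [0, 0, -0.08], 0.055], [[-0.022, -0.0585, 0.02], [0, 0, -0.08], 0.055], [[-0.022, -0.0585, 0.05], [0, 0, -0.08], 0.055], [[-0.022, -0.0585, 0.07], [0, 0, -0.08], 0.055]])

```text
time: 13.15
tool_pos: [0.4014, 0.1425, 0.0614]
tool_rot: [-3.141, -0.001, -3.07]
contact_force: [-1.0, 0.1, 0.1]
opening: 0.0543
grip_force: 0.0
```

```bash
python3 -c "
from h import *
go(.404,.14,.014,np.pi+.08)"
```

```text
t 13.15 at [0.4014 0.1425 0.0614] [-3.141e+00 -1.000e-03 -3.070e+00] open 0.0543 F [-1.   0.1  0.1] shift [-0.0024 -0.0027  0.0474] turn [-0.    -0.001 -0.008]
```

arm_command(moves=[[[-0.002, -0.003, 0.02], [0, 0, -0.008], 0.055], [[-0.002, -0.003, 0.04], [0, 0, -0.008], 0.055], [[-0.002, -0.003, 0.047], [0, 0, -0.008], 0.055], [[-0.002, -0.003, 0.047], [0, 0, -0.008], 0.055], [[-0.002, -0.003, 0.047], [0, 0, -0.008], 0.025]], squeeze=20)

```text
time: 13.65
tool_pos: [0.4044, 0.1404, 0.0159]
tool_rot: [-3.142, 0.001, -3.06]
contact_force: [0.3, -0.3, -0.5]
opening: 0.0506
grip_force: 0.0
```

arm_command(moves=[[[0, 0, 0], [0, 0, 0], 0.025], [[0, 0, 0], [0, 0, 0], 0.025], [[0, 0, 0], [0, 0, 0], 0.025], [[0, 0, -0.02], [0, 0, 0], 0.025], [[0, 0, -0.06], [0, 0, 0], 0.025]])

```text
time: 14.15
tool_pos: [0.4021, 0.1399, 0.0742]
tool_rot: [-3.141, -0.006, -3.061]
contact_force: [1.4, 0.3, -1.1]
opening: 0.0328
grip_force: 20.0
```

```bash
python3 -c "
from h import *
go(.438,.013,.08,np.pi)"
```

```text
t 14.15 at [0.4021 0.1399 0.0742] [-3.141 -0.006 -3.061] open 0.0328 F [ 1.4  0.3 -1.1] shift [-0.0255 -0.1294 -0.0059] turn [-0.001 -0.006  0.081]
```

arm_command(moves=[[[-0.005, -0.035, -0.006], [0, 0, 0.03], 0.025], [[-0.01, -0.07, -0.006], [0, 0, 0.06], 0.025], [[-0.018, -0.105, -0.006], [0, 0, 0.08], 0.025], [[-0.0225, -0.129, -0.003], [0, 0, 0.08], 0.025], [[-0.0225, -0.129, 0.01], [0, 0, 0.08], 0.025]])

```text
time: 14.65
tool_pos: [0.439, 0.0108, 0.0662]
tool_rot: [-3.14, 0.004, 3.14]
contact_force: [0.2, -0.2, -1.5]
opening: 0.0328
grip_force: 20.0
```

Run:
```python
from h import *
im,m=snap('wrist','w9')
g=cv2.cvtColor(im,cv2.COLOR_BGR2GRAY)
c,_=cv2.findContours((g<60).astype(np.uint8)[:268],cv2.RETR_LIST,cv2.CHAIN_APPROX_NONE)
for k in c:
    if 300<cv2.contourArea(k)<9000:
        w=np.array([pt(m,*q,.006)[:2] for q in k[:,0]]).astype(np.float32)*1000
        print(np.round(k[:,0].mean(0)),'min',w.min(0).round(),'max',w.max(0).round())
go(.435,.013,.019,np.pi)
```

```text
[112. 259.] min [ 430. -140.] max [ 448. -103.]
[219. 240.] min [406. -78.] max [448. -20.]
[323. 217.] min [404.  -8.] max [434.  37.]
[ 29. 222.] min [ 399. -187.] max [ 435. -150.]
[516.  72.] min [320. 111.] max [346. 141.]
[560.  58.] min [317. 141.] max [335. 160.]
[596.  49.] min [314. 161.] max [325. 179.]
[56. 48.] min [ 295. -168.] max [ 338. -110.]
t 14.7 at [0.4367 0.0121 0.0639] [-3.142e+00 -1.000e-03  3.140e+00] open 0.0328 F [-1.8 -0.  -2.4] shift [0.0016 0.0009 0.0449] turn [-0.    -0.001 -0.002]
```

arm_command(moves=[[[0.001, 0.002, 0.02], [0, 0, 0], 0.025], [[0.001, 0.002, 0.035], [0, 0, 0], 0.025], [[0.001, 0.002, 0.042], [0, 0, 0], 0.025], [[0.001, 0.002, 0.044], [0, 0, 0], 0.025], [[0.001, 0.002, 0.044], [0, 0, 0], 0.025]])

```text
time: 15.2
tool_pos: [0.4359, 0.0157, 0.0214]
tool_rot: [-3.142, -0.0, -3.14]
contact_force: [0.1, 0.5, -0.6]
opening: 0.0327
grip_force: 20.0
```

```bash
python3 -c "
from h import *
go(.435,.014,.0195,np.pi)"
```

```text
t 15.2 at [0.4359 0.0157 0.0214] [-3.142 -0.    -3.14 ] open 0.0327 F [ 0.1  0.5 -0.6] shift [ 0.0009 -0.0017  0.0019] turn [-0.    -0.     0.002]
```

arm_command(moves=[[[0.001, -0.0015, 0.002], [0, 0, 0], 0.025], [[0.001, -0.0015, 0.003], [0, 0, 0], 0.025], [[0.001, -0.0015, 0.003], [0, 0, 0], 0.05], [[0.001, -0.0015, 0.003], [0, 0, 0], 0.055], [[0.001, -0.0015, 0.003], [0, 0, 0], 0.055]])

```text
time: 15.7
tool_pos: [0.435, 0.0139, 0.0184]
tool_rot: [-3.141, 0.001, -3.14]
contact_force: [0.2, 0.8, -0.6]
opening: 0.0516
grip_force: 0.0
```

arm_command(moves=[[[0, 0, -0.02], [0, 0, 0], 0.06], [[0, 0, -0.06], [0, 0, 0], 0.08], [[0, 0.03, -0.1], [0, 0, 0], 0.085], [[-0.02, 0.065, -0.13], [0, 0, 0], 0.085], [[-0.04, 0.1, -0.15], [0, 0, 0], 0.085]])

```text
time: 16.2
tool_pos: [0.4757, 0.115, 0.171]
tool_rot: [3.142, 0.004, -3.141]
contact_force: [1.3, -1.1, -0.8]
opening: 0.0841
grip_force: 0.0
```

arm_command(moves=[[[0, 0, 0], [0, 0, 0], 0.085], [[0, 0, 0], [0, 0, 0], 0.085], [[0, 0, 0], [0, 0, 0], 0.085], [[0, 0, 0], [0, 0, 0], 0.085], [[0, 0, 0], [0, 0, 0], 0.085]])

```text
time: 16.7
tool_pos: [0.4742, 0.1133, 0.1676]
tool_rot: [-3.141, -0.002, 3.141]
contact_force: [-0.2, -0.5, -0.9]
opening: 0.0851
grip_force: 0.0
```

Run:
```python
from h import *
im,m=snap('wrist','w10'); go(.497,.131,.1,np.pi)
g=cv2.cvtColor(im,cv2.COLOR_BGR2GRAY);hsv=cv2.cvtColor(im,cv2.COLOR_BGR2HSV)
cv2.imwrite('pics/w10c.png',im[60:290,200:460])
q=np.array([-0.0,0])
def pix(X):
    c=np.array(m['R'])@X+np.array(m['t']);a,b=c[0]/c[2],c[1]/c[2];s=1+m['k1']*(a*a+b*b);return m['cx']+m['fx']*a*s,m['cy']+m['fy']*b*s
u,v=pix(np.array([.497,.131,.026]));print('pred tally',u,v)
c,_=cv2.findContours((g>236).astype(np.uint8)[:272],cv2.RETR_LIST,cv2.CHAIN_APPROX_NONE)
for k in c:
    if 150<cv2.contourArea(k)<9000:
        w=np.array([pt(m,*q,.026)[:2] for q in k[:,0]]).astype(np.float32)*1000;C=cv2.minEnclosingCircle(w)
        print(np.round(k[:,0].mean(0)),'min',w.min(0).round(),'max',w.max(0).round(),np.round(C[0]),round(C[1],1))
```

```text
t 16.75 at [0.4744 0.1134 0.1677] [-3.141e+00 -1.000e-03 -3.142e+00] open 0.0851 F [ 0.5  0.2 -0.7] shift [-0.0227  0.0176  0.0677] turn [-0.    -0.001  0.   ]
pred tally 336.8418502722926 250.70825342825944
[200. 172.] min [419.  16.] max [442.  23.] [431.  19.] 11.3
[194. 184.] min [411.  -2.] max [464.  30.] [438.  14.] 30.3
[129. 176.] min [403. -72.] max [465.  -9.] [434. -40.] 31.5
[148. 173.] min [395. -78.] max [475.  35.] [434. -21.] 66.2
[  9. 105.] min [ 344. -146.] max [ 407. -123.] [ 376. -133.] 33.2
[501. 109.] min [348. 205.] max [417. 327.] [382. 266.] 66.9
[182.  12.] min [303.  -2.] max [328.  35.] [314.  17.] 21.1
```

Run:
```python
from h import *
m1=load('w1')[1]
f=lambda q,z:np.round(pt(m1,225+q[0]/2.9,80+q[1]/2.9,z),4)
print('w1 case',f((492,391),.026),'tab end',f((558,396),.02),'ring end',f((495,292),.012),'stub',f((476,446),.01),f((520,341),.026))
im,m=load('w10');g=cv2.medianBlur(cv2.cvtColor(im,cv2.COLOR_BGR2GRAY),3)
h=cv2.HoughCircles(g[180:285,270:410],cv2.HOUGH_GRADIENT,1,20,param1=80,param2=14,minRadius=24,maxRadius=48)
if h is not None:
    for c in h[0][:4]: 
        u,v=c[0]+270,c[1]+180; p=pt(m,u,v,.026); print(u,v,c[2],np.round(p,3),np.linalg.norm(pt(m,u+c[2],v,.026)-p))
```

```text
w1 case [0.4969 0.1322 0.026 ] tab end [0.5004 0.164  0.02  ] ring end [0.4539 0.1343 0.012 ] stub [0.5265 0.1294 0.01  ] [0.4742 0.1436 0.026 ]
337.5 249.5 24.6 [0.496 0.132 0.026] 0.02088182202093273
```

View pics/w10c.png

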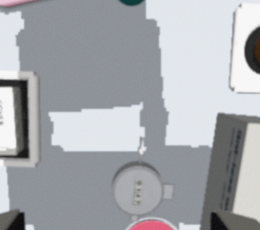

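Slips sit squarely in the oblong recess; tally case at (138,190) in this crop, tab to +y, ring toward the robot. I'll grasp the case diagonally, clear of tab and ring.

arm_command(moves=[[[-0.005, 0.004, 0], [0, 0, -0.14], 0.07], [[-0.01, 0.008, 0], [0, 0, -0.28], 0.07], [[-0.014, 0.012, 0], [0, 0, -0.42], 0.07], [[-0.018, 0.016, 0], [0, 0, -0.56], 0.07], [[-0.022, 0.019, 0.0], [0, 0, -0.7], 0.07]])

```text
time: 17.25
tool_pos: [0.4967, 0.1329, 0.1679]
tool_rot: [3.141, -0.001, -2.435]
contact_force: [0.9, 0.0, -0.2]
opening: 0.0699
grip_force: 0.0
```

arm_command(moves=[[[0, 0, 0.01], [0, 0, -0.13], 0.065], [[0, 0, 0.03], [0, 0, -0.26], 0.065], [[0, 0, 0.06], [0, 0, -0.26], 0.065], [[0, 0, 0.09], [0, 0, -0.26], 0.065], [[0, 0, 0.1], [0, 0, -0.26], 0.065]])

```text
time: 17.75
tool_pos: [0.4948, 0.1325, 0.0655]
tool_rot: [3.138, -0.004, -2.181]
contact_force: [-0.1, 0.0, 0.4]
opening: 0.0647
grip_force: 0.0
```

```bash
python3 -c "
from h import *
go(.4965,.132,.025,4.10)"
```

```text
t 17.75 at [0.4948 0.1325 0.0655] [ 3.138 -0.004 -2.181] open 0.0647 F [-0.1  0.   0.4] shift [-0.0007 -0.0018  0.0405] turn [ 0.004 -0.004  0.002]
```

arm_command(moves=[[[-0.001, -0.001, 0.02], [0, 0, 0], 0.065], [[-0.001, -0.001, 0.035], [0, 0, 0], 0.065], [[-0.001, -0.001, 0.041], [0, 0, 0], 0.065], [[-0.001, -0.001, 0.044], [0, 0, 0], 0.065], [[-0.001, -0.001, 0.046], [0, 0, 0], 0.065]])

```text
time: 18.25
tool_pos: [0.4986, 0.1333, 0.0227]
tool_rot: [-3.141, 0.001, -2.181]
contact_force: [-0.1, 0.2, 0.2]
opening: 0.0649
grip_force: 0.0
```

```bash
python3 -c "
from h import *
go(.4965,.132,.016,4.10)"
```

```text
t 18.25 at [0.4986 0.1333 0.0227] [-3.141e+00  1.000e-03 -2.181e+00] open 0.0649 F [-0.1  0.2  0.2] shift [0.0023 0.001  0.0067] turn [-0.001  0.001  0.003]
```

arm_command(moves=[[[0.002, 0.001, 0.003], [0, 0, 0], 0.065], [[0.002, 0.001, 0.006], [0, 0, 0], 0.065], [[0.002, 0.001, 0.007], [0, 0, 0], 0.065], [[0.002, 0.001, 0.007], [0, 0, 0], 0.065], [[0.002, 0.001, 0.007], [0, 0, 0], 0.065]])

```text
time: 18.75
tool_pos: [0.4963, 0.1323, 0.0153]
tool_rot: [-3.141, 0.0, -2.18]
contact_force: [-0.2, -0.2, 1.4]
opening: 0.0649
grip_force: 0.0
```

arm_command(moves=[[[0, 0, 0], [0, 0, 0], 0.035], [[0, 0, 0], [0, 0, 0], 0.035], [[0, 0, 0], [0, 0, 0], 0.035], [[0, 0, 0], [0, 0, 0], 0.035], [[0, 0, 0], [0, 0, 0], 0.035]], squeeze=15)

```text
time: 19.25
tool_pos: [0.4963, 0.1322, 0.0153]
tool_rot: [-3.141, 0.0, -2.18]
contact_force: [0.5, -0.5, 0.6]
opening: 0.0445
grip_force: 15.0
```

arm_command(moves=[[[0, 0, -0.005], [0, 0, 0], 0.035], [[0, 0, -0.02], [0, 0, 0], 0.035], [[0, 0, -0.045], [0, 0, 0], 0.035], [[0, 0, -0.07], [0, 0, 0], 0.035], [[0, 0, -0.08], [0, 0, 0], 0.035]], squeeze=20)

```text
time: 19.75
tool_pos: [0.4972, 0.1324, 0.0975]
tool_rot: [-3.139, 0.002, -2.18]
contact_force: [0.8, 0.2, -0.5]
opening: 0.0442
grip_force: 20.0
```

```bash
python3 -c "
from h import *
go(.437,-.05,.095,4.45)"
```

```text
t 19.75 at [0.4972 0.1324 0.0975] [-3.139e+00  2.000e-03 -2.180e+00] open 0.0442 F [ 0.8  0.2 -0.5] shift [ 0.184  -0.0551  0.0022] turn [-0.003  0.002 -0.347]
```

arm_command(moves=[[[0.04, -0.012, 0], [0, 0, -0.08], 0.035], [[0.08, -0.024, 0], [0, 0, -0.16], 0.035], [[0.12, -0.036, 0], [0, 0, -0.24], 0.035], [[0.16, -0.048, 0], [0, 0, -0.3], 0.035], [[0.184, -0.055, 0.0], [0, 0, -0.34], 0.035]])

```text
time: 20.25
tool_pos: [0.4365, -0.0445, 0.0946]
tool_rot: [3.141, -0.017, -1.856]
contact_force: [0.2, 0.9, -0.6]
opening: 0.0442
grip_force: 20.0
```

arm_command(moves=[[[0, 0, 0.01], [0, 0, 0], 0.035], [[0, 0, 0.03], [0, 0, 0], 0.035], [[0, 0, 0.045], [0, 0, 0], 0.035], [[0, 0, 0.05], [0, 0, 0], 0.035], [[0, 0, 0.05], [0, 0, 0], 0.035]])

```text
time: 20.75
tool_pos: [0.4373, -0.0418, 0.0439]
tool_rot: [3.14, -0.016, -1.85]
contact_force: [0.3, 0.4, 0.4]
opening: 0.0442
grip_force: 20.0
```

```bash
python3 -c "
from h import *
go(.437,-.05,.0195,4.45)"
```

```text
t 20.75 at [ 0.4373 -0.0418  0.0439] [ 3.14  -0.016 -1.85 ] open 0.0442 F [0.3 0.4 0.4] shift [ 0.0076 -0.0021  0.0245] turn [ 0.002 -0.016 -0.017]
```

```bash
python3 -c "
from h import *
print(np.round(robot.observe()['qpos'],3))
go(.437,-.05,.03,4.2)"
```

```text
[-0.258  0.449  1.976 -0.025  0.718 -3.102]
t 20.75 at [ 0.4373 -0.0418  0.0439] [ 3.14  -0.016 -1.85 ] open 0.0442 F [0.3 0.4 0.4] shift [ 0.0077 -0.002   0.014 ] turn [-0.    -0.016  0.233]
```

arm_command(moves=[[[0.003, -0.001, 0], [0, -0.008, 0.06], 0.035], [[0.008, -0.002, 0], [0, -0.016, 0.13], 0.035], [[0.008, -0.002, 0.005], [0, -0.016, 0.13], 0.035], [[0.008, -0.002, 0.01], [0, -0.016, 0.13], 0.035], [[0.008, -0.002, 0.01], [0, -0.016, 0.13], 0.035]])

```text
time: 21.25
tool_pos: [0.4371, -0.0506, 0.0345]
tool_rot: [-3.141, -0.001, -1.979]
contact_force: [-0.0, 0.0, -1.5]
opening: 0.0445
grip_force: 20.0
```

```bash
python3 -c "
from h import *
print(np.round(robot.observe()['qpos'],3))
go(.437,-.05,.0195,4.3)"
```

```text
[-2.890e-01  4.660e-01  1.986e+00 -1.000e-03  6.890e-01 -3.021e+00]
t 21.25 at [ 0.4371 -0.0506  0.0345] [-3.141e+00 -1.000e-03 -1.979e+00] open 0.0445 F [-0.   0.  -1.5] shift [-0.0006  0.0003  0.015 ] turn [-0.001 -0.001  0.004]
```

arm_command(moves=[[[0, 0, 0.006], [0, 0, 0], 0.035], [[0, 0, 0.01], [0, 0, 0], 0.035], [[0, 0, 0.013], [0, 0, 0], 0.035], [[0, 0, 0.014], [0, 0, 0], 0.035], [[0, 0, 0.014], [0, 0, 0], 0.035]])

```text
time: 21.75
tool_pos: [0.4373, -0.0511, 0.0208]
tool_rot: [-3.14, -0.001, -1.981]
contact_force: [-0.6, -0.3, -0.5]
opening: 0.0443
grip_force: 20.0
```

arm_command(moves=[[[0, 0, 0.001], [0, 0, 0], 0.035], [[0, 0, 0.001], [0, 0, 0], 0.035], [[0, 0, 0.001], [0, 0, 0], 0.035], [[0, 0, 0.001], [0, 0, 0], 0.035], [[0, 0, 0.001], [0, 0, 0], 0.035]])

```text
time: 22.25
tool_pos: [0.4375, -0.0511, 0.0201]
tool_rot: [-3.14, -0.0, -1.981]
contact_force: [-0.1, -1.1, -1.6]
opening: 0.0442
grip_force: 20.0
```

arm_command(moves=[[[0, 0, 0.001], [0, 0, 0], 0.035], [[0, 0, 0.001], [0, 0, 0], 0.035], [[0, 0, 0.001], [0, 0, 0], 0.06], [[0, 0, 0.001], [0, 0, 0], 0.065], [[0, 0, 0.001], [0, 0, 0], 0.065]])

```text
time: 22.75
tool_pos: [0.4377, -0.0511, 0.0196]
tool_rot: [-3.139, -0.0, -1.981]
contact_force: [-3.0, 2.0, 6.7]
opening: 0.0627
grip_force: 0.0
```

arm_command(moves=[[[0, 0, -0.01], [0, 0, 0], 0.065], [[0, 0, -0.04], [0, 0, 0], 0.065], [[0, 0, -0.08], [0, 0, 0], 0.065], [[0, 0, -0.12], [0, 0, 0], 0.065], [[0, 0, -0.16], [0, 0, 0], 0.065]])

```text
time: 23.25
tool_pos: [0.4368, -0.0508, 0.1813]
tool_rot: [-3.139, -0.0, -1.981]
contact_force: [2.1, 0.2, 0.6]
opening: 0.0653
grip_force: 0.0
```

arm_command(moves=[[[0, 0, -0.05], [0, 0, 0.14], 0.065], [[0, 0, -0.09], [0, 0, 0.28], 0.065], [[0, 0, -0.12], [0, 0, 0.42], 0.065], [[0, 0, -0.14], [0, 0, 0.56], 0.065], [[0, 0, -0.14], [0, 0, 0.7], 0.065]])

```text
time: 23.75
tool_pos: [0.4378, -0.0509, 0.3228]
tool_rot: [-3.135, 0.006, -2.687]
contact_force: [0.5, 0.2, -0.3]
opening: 0.0652
grip_force: 0.0
```

arm_command(moves=[[[0, 0, 0], [0, 0, 0.14], 0.065], [[0, 0, 0], [0, 0, 0.28], 0.065], [[0, 0, 0], [0, 0, 0.42], 0.065], [[0, 0, 0], [0, 0, 0.45], 0.065], [[0, 0, 0], [0, 0, 0.45], 0.065]])

```text
time: 24.25
tool_pos: [0.4368, -0.0507, 0.3194]
tool_rot: [-3.14, 0.002, -3.129]
contact_force: [-0.0, 0.1, -0.1]
opening: 0.065
grip_force: 0.0
```

Run:
```python
from h import *
go(.437,-.05,.3,np.pi)
im,m=snap('wrist','w11');snap('scene','scene2');snap('top','top3')
g=cv2.cvtColor(im,cv2.COLOR_BGR2GRAY);hsv=cv2.cvtColor(im,cv2.COLOR_BGR2HSV)
def B(mask,n,zs,lo=80,hi=9000):
    c,_=cv2.findContours(mask.astype(np.uint8)[:268],cv2.RETR_LIST,cv2.CHAIN_APPROX_NONE)
    for k in c:
        if lo<cv2.contourArea(k)<hi:
            o=[]
            for z in zs:
                w=np.array([pt(m,*q,z)[:2] for q in k[:,0]]).astype(np.float32)*1000
                o.append((w.min(0).round().tolist(),w.max(0).round().tolist()))
            if .3e3<o[0][0][0]<600 and -110<o[0][0][1]<360: print(n,k[:,0].mean(0).round(),o)
B(g<60,'dark',[.006]);B(g>236,'white',[.03])
B((hsv[...,0]>3)&(hsv[...,0]<22)&(hsv[...,1]>120),'brown',[.03]);B((hsv[...,0]>160)&(hsv[...,1]>100),'pink',[.014])
b=g[:268];
def pix(X):
    c=np.array(m['R'])@X+np.array(m['t']);a,b=c[0]/c[2],c[1]/c[2];s=1+m['k1']*(a*a+b*b);return np.array([m['cx']+m['fx']*a*s,m['cy']+m['fy']*b*s])
u,v=pix(np.array([.437,-.05,.03])).astype(int);print(u,v)
h=cv2.HoughCircles(g[v-45:v+45,u-45:u+45],cv2.HOUGH_GRADIENT,1,15,param1=80,param2=12,minRadius=12,maxRadius=40)
for c in ([] if h is None else h[0][:5]): print('circ',np.round(pt(m,c[0]+u-45,c[1]+v-45,.03),3),'r',round(np.linalg.norm(pt(m,c[0]+c[2],c[1],.03)-pt(m,c[0],c[1],.03)),4))
print(np.array2string(g[v-34:v+36:3,u-40:u+44:3],max_line_width=200))
```

```text
t 24.25 at [ 0.4368 -0.0507  0.3194] [-3.140e+00  2.000e-03 -3.129e+00] open 0.065 F [-0.   0.1 -0.1] shift [-0.0002  0.0007  0.0194] turn [-0.001  0.002  0.013]
dark [605. 251.] [([496.0, 310.0], [533.0, 402.0])]
dark [359. 187.] [([405.0, -10.0], [469.0, 34.0])]
dark [615. 160.] [([365.0, 310.0], [406.0, 364.0])]
dark [544. 154.] [([362.0, 222.0], [398.0, 255.0])]
dark [583. 154.] [([356.0, 263.0], [407.0, 318.0])]
dark [456. 114.] [([326.0, 113.0], [345.0, 128.0])]
white [317. 193.] [([416.0, -70.0], [443.0, -30.0])]
white [323. 171.] [([370.0, -85.0], [441.0, 7.0])]
white [583. 156.] [([352.0, 204.0], [410.0, 349.0])]
white [525. 160.] [([343.0, 190.0], [417.0, 232.0])]
white [467. 111.] [([314.0, 98.0], [354.0, 153.0])]
brown [555. 154.] [([365.0, 214.0], [393.0, 260.0])]
317 196
circ [ 0.432 -0.05   0.03 ] r 0.0281
circ [ 0.413 -0.043  0.03 ] r 0.0446
circ [ 0.43 -0.03  0.03] r 0.042
circ [ 0.426 -0.069  0.03 ] r 0.0345
circ [ 0.451 -0.053  0.03 ] r 0.0361
[[239 225 157 156 179 209 208 218 251 251 250 251 231 245 248 247 246 245 246 246 241 243 239 236 238 234 235 239]
 [239 21
[... 1937 characters left out ...]
  96 191]
 [134 157 155 176 205 203 205 204 203 204 189 159 138 126 183 152 161 187 214 248 206 203 204 151  32  30  92 191]
 [115 159 158 173 202 203 202 203 206 203 204 205 201 188 180 183 203 205 204 205 204 204 203 149  42  31  72 171]
 [114 157 158 157 197 203 204 202 205 204 205 204 203 204 205 204 203 203 203 202 204 203 203 175 162 158 155 152]
 [114 157 158 155 160 157 161 162 164 168 170 169 173 176 181 184 187 184 192 194 195 197 199 196 198 203 201 206]
 [ 87 155 156 156 157 157 158 157 156 156 157 156 156 155 156 159 157 159 156 156 155 162 158 156 159 157 159 161]
 [ 80 159 155 154 156 158 154 156 159 158 158 154 157 157 157 157 157 158 154 155 156 157 160 158 157 158 158 156]]
```

Run:
```python
from h import *
for f in('scene0','scene2','top0','top3'):
    im,m=load(f);h=cv2.cvtColor(im,cv2.COLOR_BGR2HSV)
    for n,k in (('pink',((h[...,0]>165)&(h[...,1]>130)&(h[...,2]>90))),('teal',((h[...,0]>80)&(h[...,0]<95)&(h[...,1]>120)))):
        c,l,s,e=cv2.connectedComponentsWithStats(k.astype(np.uint8));print(f,n,[(e[i].round().tolist(),int(s[i,4])) for i in range(1,c) if s[i,4]>60])
print(robot.hand_in())
```

```text
scene0 pink [([262.0, 244.0], 205)]
scene0 teal [([366.0, 309.0], 749), ([342.0, 344.0], 351)]
scene2 pink [([262.0, 244.0], 203)]
scene2 teal [([366.0, 309.0], 753), ([342.0, 344.0], 352)]
top0 pink [([296.0, 179.0], 552)]
top0 teal [([307.0, 297.0], 187), ([264.0, 322.0], 213)]
top3 pink [([296.0, 179.0], 551)]
top3 teal [([307.0, 297.0], 186), ([264.0, 322.0], 212)]
the job is handed in; nothing more can be done
None
```

Both kits are made up and the job is handed in at about 24 s: the pot and dropper stand upright in the round tray, and the slip box and tally counter lie in the oblong tray. I confirmed the tally's placing from pixel values only. The dish and the turquoise bottles did not move.

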